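# Nest the two empty sample totes

### The arm

A 6-joint arm with a two-finger parallel gripper is mounted at the origin on the work surface. World frame = base frame: x ahead of the robot, y to its left, z up, the work surface at z = 0. Lengths are in m, angles in rad, forces in N, time in s.
With the tool pointing down it reaches from about 0.375 to 0.975 m from the base axis. Payload 3.8 kg.
Tool frame: the origin (TCP) lies midway between the tips of the shut fingers; the grasp point (between the pads) lies 19 mm behind it (bot.grip_point_offset is the z of the grasp point in the tool frame, in m); z points along the fingers, y is the line along which they close (so a half turn about z gives the same grasp; the last joint's range is limited). The gripper opens to 85 mm and grips with 20 to 120 N. Pads are 22 mm wide; open, the fingers measure 114 mm over their backs; the gripper's body (76 mm by 85 mm) begins 54 mm behind the grasp point. The pads swing forward as they close: fully open they stand 13 mm farther back than shut.
Start: joints at [-1.242, 0.264, 1.604, -0, 1.274, -0.037], TCP at [0.241, -0.63, 0.231] pointing down, gripper open.
Joint ranges: [-2.63, 2.63], [-0.94, 2.18], [0.31, 2.57], [-1.31, 4.45], [0, 2.66], [-2.55, 2.55]. Speed limits (rad/s): [2.57, 2.57, 3.14, 3.14, 3.14, 3.14].

### API

Orientations are given as a rotation vector (axis times angle).
In Python, from workcell import sensors, optics, order, bot gives the robot as it stands.
- The arm moves only by the tool play_rows, never from a script. Its argument "commands" is a list of rows, each a list of 6 numbers: the shift along the tool's x, y, z in cm, then the turn, a rotation vector about the tool's x, y, z in rad. In form: [[dx, dy, dz, wx, wy, wz], ...]. A call has 1 to 5 rows; each row shifts and turns the commanded pose from where the row before left it, along the tool's axes as they then stand; what a row does not reach is not made up. A row lasts 1/12 s, in which the tool goes at most 41.7 mm and 7.16 degrees, less where a joint would pass 70% of its speed; a pose out of reach is approached as far as the arm can. A call with a gripper value outside its range is refused whole. "grip" is the closure, from 0 (fully open) to 1 (shut), set as the call begins (left out, the last holds). The fingers move at their own pace and stop on an object; "force" is the grip in N (left out, the last holds). Time passes only in rows, so rows that do not move let the fingers close. It gives the time, the measured TCP pose, the force, the opening and the grip force at its end, in the units of the state.
- sensors.read_state(): the state, without advancing time (a new reading comes with each control period).
- optics.read_camera(name): name is "scene" or "side" or "wrist"; returns the picture (480x640x3 uint8, red, green, blue); there is no depth.
- optics.camera_info(name): a dict with "mtx" (3x3 intrinsics, pixels), "k1" (the pictures are not rectified: a ray, as slopes to the right and down, at radius r is drawn at 1 + k1 r^2 times it, then the intrinsics apply), "R" (3x3) and "t" (3): a world point X has camera coordinates R X + t. Camera axes: x right, y down, z forward; pixel columns grow to the right and rows downward; lengths in m; the calibration is good to about 2 mm. A picture is of the moment at which its call begins: read the wrist's pose just before it. camera_info takes no time and is no camera call; for the wrist camera it gives the pose at the moment of the call.
- order.finish_job(): hands the job in; it is judged then, once.
The state is a dict: "time": time; "q": joint angles; "joint_vel": joint speeds; "joint_torque": joint torques, N m; "tool_pos": TCP position; "tcp_rot": TCP orientation; "wrist_force": force on the tool from outside, world axes, zero at the start; "torque": the same for the moment, N m; "width": opening from 0.0 (shut) to 1.0 (fully open); "grip_force": force on a finger pad.
Only numpy, scipy, OpenCV 4.12 (cv2) and the standard library are available. Lean on these libraries where they do the work, as an engineer would, in place of code of your own. Each camera call takes 0.05 s, during which the arm holds its last target. There are 200 camera calls.

### The job

Two empty stack-nest sample totes stand stacked on the lab bench. Lift the upper one off, turn it half a turn so that it nests, lower it into the lower one without dropping it, and press it gently but fully home, rim seated level on rim: it binds over the last centimetre, and forcing it would jam the pair. Leave the lower tote where it stands and everything else undisturbed, and let go.

Things in the scene. Friction and masses are not known exactly. Their poses are not given: they have to be found in the camera images.
- tote_top_center (a point): Upper tote: open grey plastic box, 200 (x) x 132 (y) x 70 mm high, about 0.26 kg, empty. Point at its centre, 35 mm above its underside; x along its length, z up. The rim is a band 26 mm high: 14 mm thick on the long sides (y = 52 to 66 mm), 10 mm at the ends (x = 90 to 100 mm). The -x end has a dip in the rim, 70 mm wide, 10 mm deep.
- tote_base_center (a point): Lower tote, same shape. Walls taper inward downwards; floor 3 mm thick. Each long wall has two channels, centred at x = +60 and -20 mm, 40 mm wide at the rim, cut 8 mm into the rim's inside; their closed lower ends are the feet. Turned opposite ways, feet rest on the rim (centres 70 mm apart in height). Facing the same way, feet run down the channels and the tote nests.
- tote_top_floor (a point): Middle of the upper tote's inner floor, on its top face (3 mm above the underside), to press on; floor 164 x 88 mm, mouth 180 x 104 mm. Axes as the tote's. A downward push of roughly 12 to 24 N here, best 20 mm towards +x (the middle of the feet), takes the wedged tote home. Pushed near one end it only tilts and jams.
- tote_base_rim (a point): Middle of the lower tote's mouth, level with its rim top (70 mm above its underside). About 10 mm before home the upper tote's feet wedge in the flexing channel walls and its weight alone does not take it on. Fully home, the upper rim band sits on this rim all round and the tote centres are 26 mm apart in height.
- ph_meter: Bystander: bench pH meter, dark slab 150 x 190 x 60 mm with a screen and keys. Origin under its centre, z up.
- buffer_a: Bystander: small white buffer bottle, 42 mm across, 88 mm tall. Origin under its centre, z up.
- buffer_b: Bystander: small white buffer bottle, 42 mm across, 88 mm tall. Origin under its centre, z up.
- beaker: Bystander: glass beaker, 72 mm across, 95 mm tall. Origin under its centre, z up.
There are look-alikes about, which are no part of the job. Leave any green or purple look-alike of the part that bears tote_top_center alone.

How it is judged:
By the outcome, as a careful person would: the job done as asked, in the order asked, and still so for the second after the job is handed in, with the robot touching nothing.
It also fails if it takes over 58 s, if anything falls off the work surface, if the arm or the gripper's body presses on something with over 40 N, if the wrist force passes 120 N, or if a joint passes its speed limit or range.

## Working session

There is one attempt and no reset: what is moved stays moved. The work goes in short steps, Python scripts to look and compute and a tool call to move; the robot and the scene stay as the last step left them, time stands still between calls to the robot, and variables do not carry over. Pictures are saved under pics/ and viewed, at most 10 in all, crops included, and the job is handed in when it is done.

Besides the shell and the picture viewer there is one more tool, called after "Call:" as name(argument=value, ...), one argument or row to a line, values as JSON. play_rows: Moves the arm, as the interface text tells. Its arguments: {"type":"object","properties":{"commands":{"type":"array","items":{"type":"array","items":{"type":"number"}}},"grip":{"type":"number"},"force":{"type":"number"}},"required":["commands"]}

```bash
ls; mkdir -p pics
cat > h.py <<'E'
import numpy as np, cv2
from workcell import sensors, optics, order, bot
def snap(n,f):
    inf=optics.camera_info(n); im=optics.read_camera(n); cv2.imwrite('pics/'+f,im[:,:,::-1]); return im,inf
def ray(inf,p):
    K=np.array(inf['mtx'],float); d=np.array([(p[0]-K[0,2])/K[0,0],(p[1]-K[1,2])/K[1,1]]); u=d.copy()
    for _ in range(20): u=d/(1+inf['k1']*(u@u))
    R=np.array(inf['R']); t=np.array(inf['t']).ravel()
    return -R.T@t, R.T@np.array([u[0],u[1],1])
def onz(inf,p,z):
    c,d=ray(inf,p); return c+d*(z-c[2])/d[2]
def proj(inf,X):
    K=np.array(inf['mtx'],float); c=np.array(inf['R'])@np.array(X)+np.array(inf['t']).ravel(); u=c[:2]/c[2]; u=u*(1+inf['k1']*(u@u))
    return K[0,0]*u[0]+K[0,2],K[1,1]*u[1]+K[1,2]
E
python3 - <<'E'
from h import *
print(sensors.read_state(), bot.grip_point_offset)
for n in('scene','side'):
    im,inf=snap(n,n+'1.png'); print(n,inf)
E
```

```text
pics
{'time': 0.0, 'q': array([-1.24190725e+00,  2.64748579e-01,  1.60539563e+00,  9.93263877e-06,
        1.27371095e+00, -3.69280120e-02]), 'joint_vel': array([-9.47904046e-06,  3.72666573e-04, -1.70078330e-03,  2.44182472e-04,
       -1.24803517e-04,  8.33855652e-04]), 'joint_torque': array([-1.85608384e-03, -5.15124500e+01, -3.67314649e+01, -3.65764836e-04,
        1.30860167e-02, -1.58274776e-05]), 'tool_pos': array([ 0.24119859, -0.62963653,  0.22995344]), 'tcp_rot': array([-3.08698550e+00, -5.71013523e-01,  5.01853149e-04]), 'wrist_force': array([-0.46936405,  0.85921858, -0.52106736]), 'torque': array([ 0.04760371,  0.05445507, -0.00974835]), 'grip_force': 0.0, 'width': 0.9967733224513098} -0.0187
scene {'mtx': array([[624.37079802,   0.        , 311.55970924],
       [  0.        , 624.37079802, 252.87590371],
       [  0.        ,   0.        ,   1.        ]]), 'k1': -0.0697840182422479, 'R': array([[ 0.01464161,  0.99983538,  0.01071646],
       [ 0.71481215, -0.00297236, -0.6993102 ],
       [-0.69916322,  0.01789929, -0.714738  ]]), 't': array([-0.0630593 , -0.3006356 ,  1.94709281])}
side {'mtx': array([[595.05310518,   0.        , 323.34750934],
       [  0.        , 595.05310518, 247.99010687],
       [  0.        ,   0.        ,   1.        ]]), 'k1': 0.004237039001574283, 'R': array([[-0.93635004, -0.35094036,  0.00945837],
       [-0.28016268,  0.73072873, -0.62253064],
       [ 0.21155963, -0.58555648, -0.78253826]]), 't': array([0.47941196, 0.15366614, 1.74366665])}
```

View pics/scene1.png

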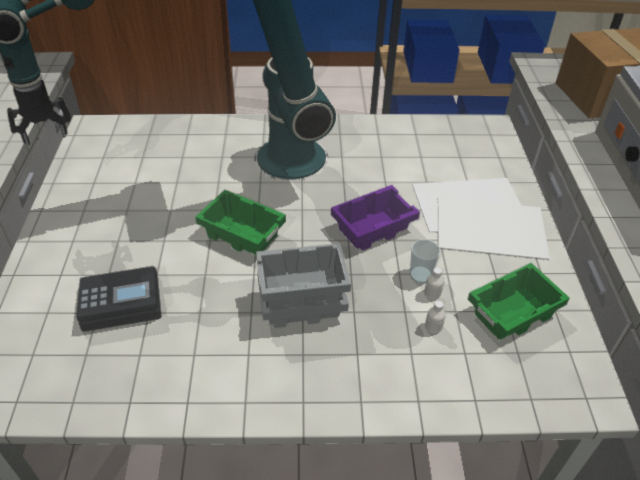

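View pics/side1.png

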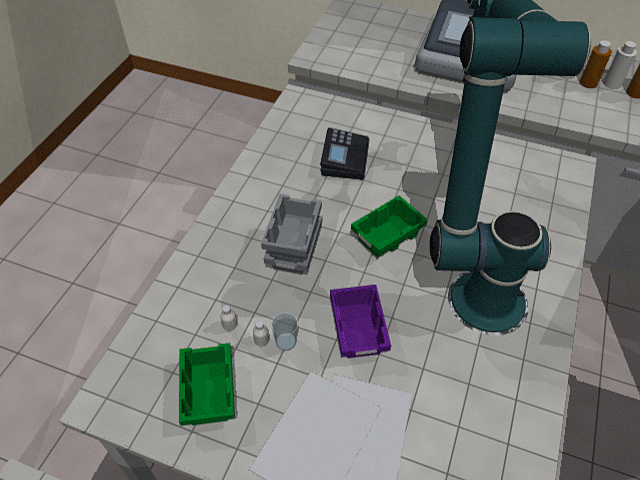

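The scene view shows a grey stack at about (303,283), and the side view shows it at (293,233). The look-alikes in the scene view are green at (240,222), green at (518,300) and purple at (375,216). Only the grey pair is stacked and grey, so it fits the description. I'll confirm it in an enlarged crop and measure its upper rim.

Run:
```python
from h import *
out=[]
for n,(x0,y0,x1,y1) in dict(scene=(235,230,375,335),side=(240,180,345,285)).items():
    im=cv2.imread(f'pics/{n}1.png'); c=im[y0:y1,x0:x1]; out.append(cv2.resize(c,(400,int(400*c.shape[0]/c.shape[1])),interpolation=cv2.INTER_CUBIC))
h=max(o.shape[0] for o in out); cv2.imwrite('pics/crop1.png',np.hstack([cv2.copyMakeBorder(o,0,h-o.shape[0],0,0,cv2.BORDER_CONSTANT) for o in out]))
I=optics.camera_info
for p in [(258,262),(345,249),(349,287),(260,294)]: print('scene',p,onz(I('scene'),p,.14))
for p in [(281,196),(322,198),(305,250),(263,247)]: print('side',p,onz(I('side'),p,.14))
```

```text
scene (258, 262) [ 0.58661644 -0.07025793  0.14      ]
scene (345, 249) [0.54534137 0.13224185 0.14      ]
scene (349, 287) [0.66406095 0.13495727 0.14      ]
scene (260, 294) [ 0.68344588 -0.06152095  0.14      ]
side (281, 196) [ 0.66941298 -0.05018699  0.14      ]
side (322, 198) [ 0.5504179 -0.0871035  0.14     ]
side (305, 250) [0.52445499 0.11780309 0.14      ]
side (263, 247) [0.63921184 0.15022529 0.14      ]
```

View pics/crop1.png

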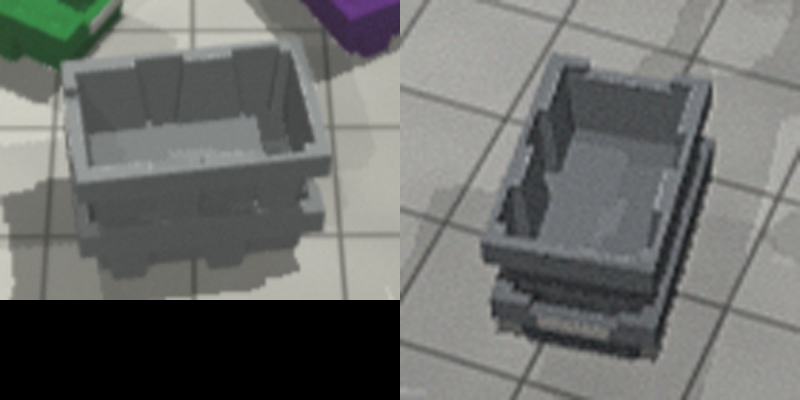

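The crop shows the grey stacked pair. The upper tote's rim dip is at the top of the side view (the world −y end). The lower tote's labelled dip is at the +y end, so the pair are turned opposite ways. I'll move the arm above the stack for a closer wrist look.

Call:
play_rows(
  commands=[
    [2.8,-2.5,-1,0,0,0],
    [2.8,-2.5,-1,0,0,0],
    [2.8,-2.5,-1,0,0,0],
    [2.8,-2.5,-1,0,0,0],
    [2.8,-2.5,-1,0,0,0],
  ],
  grip=0,
)

```text
time: 0.52
tool_pos: [0.3276, -0.4617, 0.281]
tcp_rot: [-3.088, -0.57, 0.001]
wrist_force: [1.3, -1.3, 0.7]
width: 0.998
grip_force: 0.0
```

Call:
play_rows(
  commands=[
    [2.8,-2.5,-1,0,0,0],
    [2.8,-2.5,-1,0,0,0],
    [2.8,-2.5,-1,0,0,0],
    [2.8,-2.5,-1,0,0,0],
    [2.8,-2.5,-1,0,0,0],
  ],
)

```text
time: 0.93
tool_pos: [0.4136, -0.2948, 0.3314]
tcp_rot: [-3.089, -0.571, 0.0]
wrist_force: [0.4, -0.2, -0.8]
width: 1.001
grip_force: 0.0
```

Call:
play_rows(
  commands=[
    [2.8,-2.5,-1,0,0,0],
    [2.8,-2.5,-1,0,0,0],
    [2.8,-2.5,-1,0,0,0],
    [2.8,-2.5,-1,0,0,0],
    [2.8,-2.5,-1,0,0,0],
  ],
)

```text
time: 1.35
tool_pos: [0.4997, -0.1281, 0.3814]
tcp_rot: [-3.089, -0.571, 0.001]
wrist_force: [0.1, -0.8, 0.2]
width: 0.996
grip_force: 0.0
```

Call:
play_rows(
  commands=[
    [2.8,-2.5,-1,0,0,0],
    [2.8,-2.5,-1,0,0,0],
    [2.8,-2.5,-1,0,0,0],
    [2.8,-2.5,-1,0,0,0],
    [0,0,0,0,0,0],
  ],
)

```text
time: 1.77
tool_pos: [0.5708, 0.0093, 0.4224]
tcp_rot: [-3.085, -0.58, -0.005]
wrist_force: [0.2, 0.1, -0.0]
width: 0.997
grip_force: 0.0
```

Run:
```python
from h import *
im,inf=snap('wrist','wrist1.png'); s=sensors.read_state(); print(s['time'],s['tool_pos'],s['tcp_rot'],s['q']); print(inf, -np.array(inf['R']).T@np.array(inf['t']).ravel())
```

```text
1.8167 [0.56952833 0.00658195 0.42149939] [-3.08722143e+00 -5.78959535e-01 -1.19291674e-03] [-3.26052179e-02  5.11494314e-03  1.55366091e+00  7.03971671e-04
  1.58219475e+00  1.16743742e+00]
{'mtx': array([[394.02193666,   0.        , 319.63652349],
       [  0.        , 394.02193666, 240.02318966],
       [  0.        ,   0.        ,   1.        ]]), 'k1': -0.004546061176522311, 'R': array([[ 0.36244522, -0.93200176, -0.00248794],
       [-0.88917921, -0.34658944,  0.2987241 ],
       [-0.27927368, -0.1060589 , -0.95433627]]), 't': array([-0.19794069,  0.41645014,  0.7239979 ])} [0.64423503 0.03664256 0.5660413 ]
```

View pics/wrist1.png

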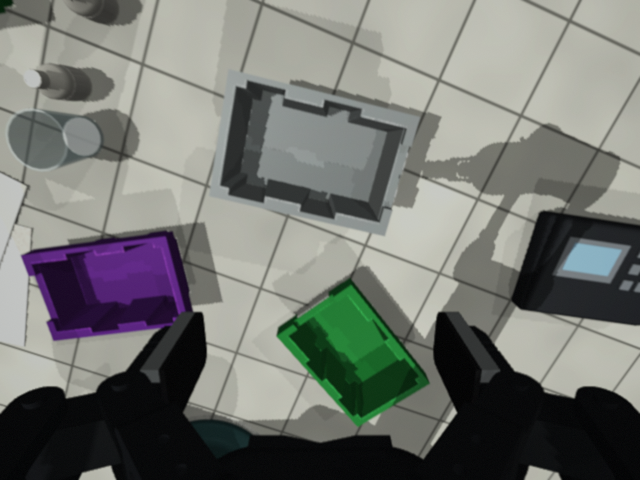

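The wrist view shows the upper rim with corners near (230,71), (420,114), (386,235) and (211,195). The dip is at the right end, which faces −y.

Run:
```python
from h import *
im=cv2.imread('pics/wrist1.png'); inf=optics.camera_info('wrist')
g=cv2.GaussianBlur(cv2.cvtColor(im,cv2.COLOR_BGR2GRAY),(3,3),0)
for q in [(300,78),(300,223),(220,130),(420,170)]: print(q,g[q[1]-12:q[1]+24:2,q[0]] if q[0]==300 else g[q[1],q[0]-24:q[0]+24:2])
P=np.array([onz(inf,p,.14)[:2] for p in [(230,71),(420,114),(386,235),(211,195)]]); print(P,np.linalg.norm(P-np.roll(P,-1,0),axis=1),P.mean(0))
print(np.degrees(np.arctan2(*(P[0]+P[3]-P[1]-P[2])[::-1])))
```

```text
(300, 78) [169 169 170 170 171 171 166 135 100  97 118 148 152 152 152 152 155 157]
(300, 223) [115 145 151 170 154 125 164 178 179 179 180 180 181 182 182 182 183 183]
(220, 130) [190 190 189 189 188 187 187 186 185 185 181 171 164 162 163 165 127  58
  45  45  45  45  45  45]
(420, 170) [143 143 143 133  93  75  80  92 105 112 115 116 123 130 118 117 118 118
 118 118 118 118 118 119]
[[ 0.6502703   0.13319455]
 [ 0.68179099 -0.06106289]
 [ 0.55041169 -0.08158952]
 [ 0.52297057  0.11523222]] [0.19679813 0.13297318 0.19872547 0.12856076] [0.60136089 0.02644359]
98.57373602120293
```

Run:
```python
import cv2
im=cv2.imread('pics/wrist1.png')[55:250,195:440]
cv2.imwrite('pics/crop2.png',cv2.resize(im,None,fx=3,fy=3,interpolation=cv2.INTER_CUBIC))
```

```text
(no output)
```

View pics/crop2.png

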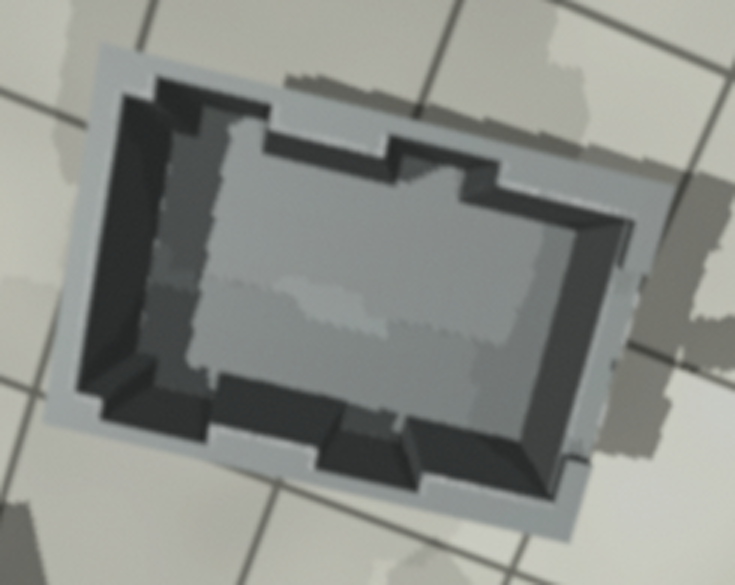

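Size checks out: 199 × 131 mm, centre (0.601, 0.026), upper tote's +x at 98.6°. The last joint's range rules out a half turn with a long-side grip, but a grip on the +x end wall allows it (q6 about 1.6 to −1.8). I'll turn to face that wall.

Call:
play_rows(
  commands=[
    [0,0,0,0,0,0.074],
    [0,0,0,0,0,0.074],
    [0,0,0,0,0,0.073],
    [0,0,0,0,0,0],
    [0,0,0,0,0,0],
  ],
)

```text
time: 2.23
tool_pos: [0.5678, 0.0026, 0.4206]
tcp_rot: [3.133, 0.229, -0.002]
wrist_force: [-0.8, -0.2, -0.0]
width: 0.999
grip_force: 0.0
```

```bash
cat >> h.py <<'E'
from scipy.spatial.transform import Rotation as Ro
def goto(p,psi=None):
    s=sensors.read_state(); R=Ro.from_rotvec(s['tcp_rot']).as_matrix(); x=R[:,0]
    print('t',round(s['time'],2),'pos',s['tool_pos'].round(4),'psi',np.degrees(np.arctan2(x[1],x[0])).round(2),'z',R[:,2].round(4),'F',s['wrist_force'].round(1),'q6',s['q'][5].round(3),'w',s['width'])
    if p is not None: print('tool move cm',(R.T@(np.array(p)-s['tool_pos'])*100).round(2))
E
python3 -c "
from h import *
goto([.587,.120,.112])"
```

```text
t 2.23 pos [0.5678 0.0026 0.4206] psi 8.35 z [-1.2e-03 -3.0e-04 -1.0e+00] F [-0.8 -0.2 -0. ] q6 1.386 w 0.9993078546920067
tool move cm [  3.64 -11.34  30.86]
```

Call:
play_rows(
  commands=[
    [0.72,-2.26,2,0,0,0],
    [0.72,-2.26,2,0,0,0],
    [0.72,-2.26,2,0,0,0],
    [0.72,-2.26,2,0,0,0],
    [0.72,-2.26,2,0,0,-0.004],
  ],
)

```text
time: 2.65
tool_pos: [0.5874, 0.1207, 0.3202]
tcp_rot: [3.133, 0.235, -0.0]
wrist_force: [0.1, -0.8, -0.2]
width: 0.996
grip_force: 0.0
```

Call:
play_rows(
  commands=[
    [0,0,3,0,0,0],
    [0,0,3,0,0,0],
    [0,0,2,0,0,0],
    [0,0,0,0,0,0],
    [0,0,0,0,0,0],
  ],
)

```text
time: 3.07
tool_pos: [0.5865, 0.1199, 0.2398]
tcp_rot: [3.132, 0.235, -0.006]
wrist_force: [-0.2, 0.2, 0.3]
width: 1.0
grip_force: 0.0
```

```bash
python3 -c "
from h import *
goto([.587,.120,.112])
im,inf=snap('wrist','wrist2.png')
for p in ([.587,.120,.14],[.524,.114,.14],[.652,.134,.14]): print(proj(inf,p))"
```

```text
t 3.07 pos [0.5865 0.1199 0.2398] psi 8.57 z [-3.7e-03 -7.0e-04 -1.0e+00] F [-0.2  0.2  0.3] q6 1.581 w 0.9996556628288172
tool move cm [ 1.000e-01 -1.000e-02  1.278e+01]
(np.float64(318.9768680139821), np.float64(241.4936446386844))
(np.float64(314.138867436407), np.float64(327.65893432030185))
(np.float64(311.86710606313795), np.float64(135.7583116477308))
```

View pics/wrist2.png

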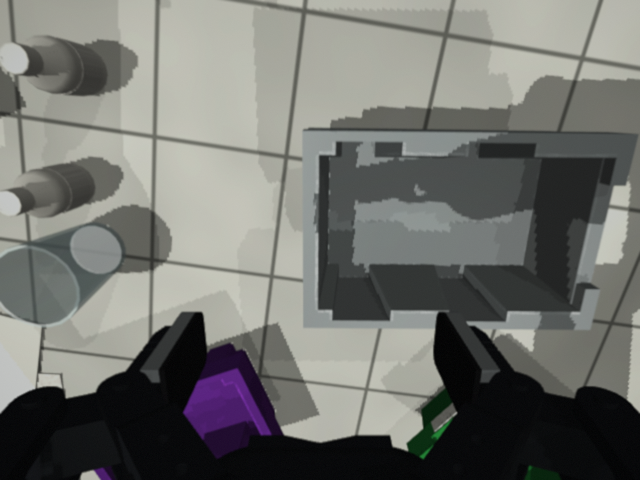

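The wrist view shows the upper tote's +x end band at columns 304–320, about 5 mm further +x than estimated, because the first picture caught the arm still settling. I'll shift by that and go down.

Call:
play_rows(
  commands=[
    [0.1,-0.45,2,0,0,0],
    [0,0,2.5,0,0,0],
    [0,0,2.5,0,0,0],
    [0,0,2.5,0,0,0],
    [0,0,1.5,0,0,0],
  ],
)

```text
time: 3.53
tool_pos: [0.5887, 0.1249, 0.1316]
tcp_rot: [-3.133, -0.234, -0.003]
wrist_force: [-0.2, 0.5, -0.2]
width: 1.001
grip_force: 0.0
```

Call:
play_rows(
  commands=[
    [0,0,1.3,0,0,0],
    [0,0,0.5,0,0,0],
    [0,0,0,0,0,0],
    [0,0,0,0,0,0],
  ],
)

```text
time: 3.87
tool_pos: [0.5893, 0.1252, 0.1149]
tcp_rot: [-3.133, -0.234, -0.004]
wrist_force: [0.3, -0.3, -0.3]
width: 0.996
grip_force: 0.0
```

Call:
play_rows(
  commands=[
    [0,0,0,0,0,0],
    [0,0,0,0,0,0],
    [0,0,0,0,0,0],
    [0,0,0,0,0,0],
    [0,0,0,0,0,0],
  ],
  grip=0.7,
  force=20,
)

```text
time: 4.28
tool_pos: [0.5882, 0.1252, 0.1137]
tcp_rot: [-3.133, -0.234, -0.001]
wrist_force: [-0.1, 0.0, -0.4]
width: 0.313
grip_force: 0.0
```

```bash
python3 -c "
from h import *
goto([.587,.125,.112])"
```

```text
t 4.28 pos [0.5882 0.1252 0.1137] psi 8.53 z [ 7.e-04  1.e-04 -1.e+00] F [-0.1  0.  -0.4] q6 1.59 w 0.31317681183912216
tool move cm [-0.12  0.    0.17]
```

Call:
play_rows(
  commands=[
    [0,0,0.1,0,0,0],
    [0,0,0,0,0,0],
    [0,0,0,0,0,0],
    [0,0,0,0,0,0],
    [0,0,0,0,0,0],
  ],
  grip=1,
  force=30,
)

```text
time: 4.7
tool_pos: [0.5882, 0.1252, 0.1127]
tcp_rot: [3.133, 0.234, 0.001]
wrist_force: [-2.0, 0.2, 5.1]
width: 0.142
grip_force: 30.5
```

Call:
play_rows(
  commands=[
    [0,0,0,0,0,0],
    [0,0,0,0,0,0],
    [0,0,0,0,0,0],
  ],
  force=90,
)

```text
time: 4.95
tool_pos: [0.5883, 0.125, 0.1137]
tcp_rot: [3.132, 0.234, 0.001]
wrist_force: [-4.0, 1.6, 10.2]
width: 0.119
grip_force: 88.0
```

Call:
play_rows(
  commands=[
    [0,0,-0.3,0,0,0],
    [0,0,-0.5,0,0,0],
    [0,0,-0.7,0,0,0],
    [0,0,-0.7,0,0,0],
    [0,0,0,0,0,0],
  ],
)

```text
time: 5.37
tool_pos: [0.5888, 0.1254, 0.1356]
tcp_rot: [-3.132, -0.233, -0.003]
wrist_force: [-0.8, -0.1, -2.0]
width: 0.112
grip_force: 87.3
```

```bash
python3 -c "
from h import *
goto(None)
s,i=snap('scene','scene2.png');d,j=snap('side','side2.png')
a=s[215:325,240:370];b=d[180:285,240:345]
a=cv2.resize(a,(400,340),interpolation=2);b=cv2.resize(b,(340,340),interpolation=2)
cv2.imwrite('pics/crop3.png',np.hstack([a,b])[:,:,::-1])"
```

```text
t 5.37 pos [0.5888 0.1254 0.1356] psi 8.52 z [ 1.8e-03  7.0e-04 -1.0e+00] F [-0.8 -0.1 -2. ] q6 1.59 w 0.11198184188223012
```

View pics/crop3.png

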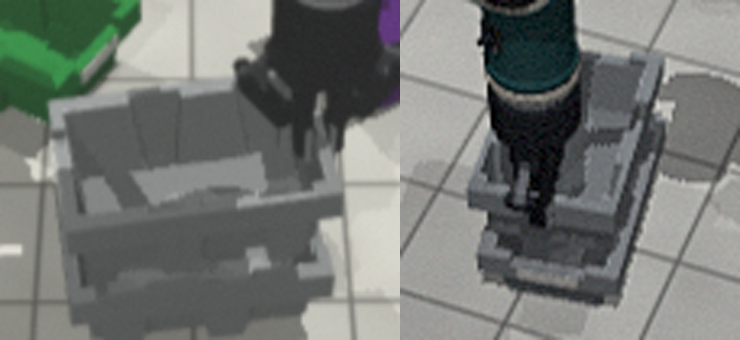

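The crop shows the upper tote held level and clear of the lower one. I'll lift it higher and make the half turn about the tool axis.

Call:
play_rows(
  commands=[
    [0,0,-1.5,0,0,0],
    [0,0,-2.5,0,0,0],
    [0,0,-2.5,0,0,0],
    [0,0,-2.5,0,0,0],
    [0,0,-2.5,0,0,0],
  ],
)

```text
time: 5.88
tool_pos: [0.5874, 0.1251, 0.2495]
tcp_rot: [-3.133, -0.233, 0.002]
wrist_force: [0.9, -0.4, -2.5]
width: 0.115
grip_force: 87.8
```

Call:
play_rows(
  commands=[
    [0,0,-2.5,0,0,0],
    [0,0,-2.5,0,0,0],
    [0,0,-1.5,0,0,-0.04],
    [0,0,-1,0,0,-0.1],
    [0,0,0,0,0,-0.1],
  ],
)

```text
time: 6.3
tool_pos: [0.5892, 0.1254, 0.3274]
tcp_rot: [-3.081, -0.614, -0.008]
wrist_force: [1.4, 0.3, -1.5]
width: 0.11
grip_force: 88.1
```

Call:
play_rows(
  commands=[
    [0,0,0,0,0,-0.12],
    [0,0,0,0,0,-0.12],
    [0,0,0,0,0,-0.12],
    [0,0,0,0,0,-0.12],
    [0,0,0,0,0,-0.12],
  ],
)

```text
time: 6.72
tool_pos: [0.5875, 0.1251, 0.3233]
tcp_rot: [-2.76, -1.499, 0.003]
wrist_force: [0.3, 0.1, -2.0]
width: 0.111
grip_force: 88.0
```

Call:
play_rows(
  commands=[
    [0,0,0,0,0,-0.12],
    [0,0,0,0,0,-0.12],
    [0,0,0,0,0,-0.12],
    [0,0,0,0,0,-0.12],
    [0,0,0,0,0,-0.12],
  ],
)

```text
time: 7.13
tool_pos: [0.5874, 0.125, 0.3232]
tcp_rot: [-2.194, -2.247, 0.003]
wrist_force: [-0.5, -0.3, -2.3]
width: 0.111
grip_force: 88.0
```

Call:
play_rows(
  commands=[
    [0,0,0,0,0,-0.12],
    [0,0,0,0,0,-0.12],
    [0,0,0,0,0,-0.12],
    [0,0,0,0,0,-0.12],
    [0,0,0,0,0,-0.12],
  ],
)

```text
time: 7.55
tool_pos: [0.5875, 0.125, 0.3232]
tcp_rot: [-1.431, -2.795, 0.002]
wrist_force: [-0.1, 0.5, -2.5]
width: 0.112
grip_force: 88.0
```

Call:
play_rows(
  commands=[
    [0,0,0,0,0,-0.12],
    [0,0,0,0,0,-0.12],
    [0,0,0,0,0,-0.12],
    [0,0,0,0,0,-0.12],
    [0,0,0,0,0,-0.12],
  ],
)

```text
time: 7.97
tool_pos: [0.5875, 0.1249, 0.3233]
tcp_rot: [-0.542, -3.093, 0.002]
wrist_force: [-0.1, 1.1, -2.2]
width: 0.111
grip_force: 87.9
```

Call:
play_rows(
  commands=[
    [0,0,0,0,0,-0.12],
    [0,0,0,0,0,-0.12],
    [0,0,0,0,0,-0.12],
    [0,0,0,0,0,-0.08],
    [0,0,0,0,0,-0.06],
  ],
)

```text
time: 8.38
tool_pos: [0.5876, 0.1249, 0.3233]
tcp_rot: [0.237, -3.131, 0.001]
wrist_force: [0.7, -0.2, -2.3]
width: 0.114
grip_force: 87.9
```

Call:
play_rows(
  commands=[
    [0,-0.5,0,0,0,0],
    [0,-1,0,0,0,0],
    [0,0,0,0,0,0],
    [0,0,0,0,0,0],
    [0,0,0,0,0,0],
  ],
)

```text
time: 8.8
tool_pos: [0.5902, 0.1099, 0.3242]
tcp_rot: [0.229, -3.133, -0.0]
wrist_force: [-0.3, -0.1, -2.0]
width: 0.113
grip_force: 87.8
```

```bash
python3 -c "
from h import *
goto(None)
im,inf=snap('wrist','wrist3.png'); snap('scene','scene3.png'); snap('side','side3.png')
import pickle; pickle.dump(inf,open('w3.pkl','wb'))"
```

```text
t 8.8 pos [0.5902 0.1099 0.3242] psi -171.65 z [-2.e-04  1.e-04 -1.e+00] F [-0.3 -0.1 -2. ] q6 -1.574 w 0.11284220185822387
```

View pics/wrist3.png

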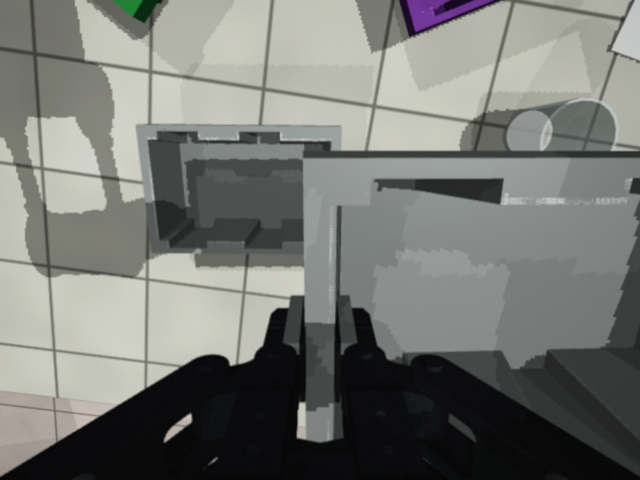

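The wrist view shows the lower tote with its upper-left rim corner at (137,125), top edge along row 125 and left (+x) end near column 140. The held tote's corner is at (304,152). I'll fit edge lines to both.

```bash
cat > m.py <<'E'
from h import *
import pickle
g=cv2.GaussianBlur(cv2.cvtColor(cv2.imread('pics/wrist3.png'),cv2.COLOR_BGR2GRAY),(3,3),0).astype(float); inf=pickle.load(open('w3.pkl','rb'))
def edge(ax,vals,lo,hi,first=8):
    out=[]
    for v in vals:
        p=g[lo:hi,v] if ax=='r' else g[v,lo:hi]
        d=np.abs(np.diff(p)); i=np.argmax(d); out.append((v,lo+i+.5) if ax=='r' else (lo+i+.5,v))
    return np.array(out)
def wl(name,pts,z):
    W=np.array([onz(inf,p,z)[:2] for p in pts])
    for _ in range(4):
        c=W.mean(0); d=np.linalg.svd(W-c)[2][0]; n=np.array([-d[1],d[0]]); r=(W-c)@n; W=W[np.abs(r)<=max(.001,1.5*np.median(np.abs(r)))]
    print(name,len(W),'c',c.round(4),'ang',(np.degrees(np.arctan2(d[1],d[0]))%180).round(2),'rms',r.std().round(4)); return c,d
wl('base top',edge('r',range(150,295,5),115,132),.07)
wl('base top2',edge('r',range(150,295,5),119,129),.07)
wl('base left',edge('c',range(135,240,5),132,156),.07)
wl('base bot',edge('r',range(165,300,5),245,262),.07)
print(g[115:150:1,240].astype(int)); print(g[225:275,250].astype(int)); print(g[170,130:170].astype(int)); print(g[220,130:170].astype(int))
zt=.3242+.026
wl('held end',edge('c',range(165,280,5),298,312),zt)
wl('held top',edge('r',range(315,600,8),146,164),zt)
print(g[140:170,450].astype(int))
E
python3 m.py
```

```text
base top 29 c [0.5406 0.0045] ang 98.54 rms 0.0032
base top2 28 c [0.5372 0.0029] ang 98.2 rms 0.0003
base left 9 c [ 0.6221 -0.0644] ang 176.99 rms 0.0007
base bot 11 c [0.667  0.0148] ang 101.06 rms 0.0008
[196 196 196 196 196 197 197 196 189 170 151 148 151 152 151 143 122  94
  79  77  80  82  82  81  76  64  53  59  87 116 131 134 134 134 134]
[ 60  60  60  60  59  58  56  52  47  43  40  39  39  39  40  41  43  46
  49  52  55  57  62  72  83  89  90  91  93  96  99 101 102 102 103 103
 103 103 103 103 105 119 147 173 186 193 199 203 204 204]
[205 205 204 204 204 204 204 204 203 199 186 167 153 148 147 148 148 150
 155 156 141 109  80  68  67  68  68  68  68  68  68  68  68  68  68  68
  68  68  68  68]
[123 122 122 123 123 123 123 122 123 122 122 122 122 123 121 114 101  91
  88  89  89  89  89  90  93  95  84  63  46  39  39  39  39  39  39  39
  38  39  39  39]
held end 23 c [0.5468 0.0979] ang 8.29 rms 0.0001
held top 31 c [0.52   0.1415] ang 96.15 rms 0.0005
[199 199 199 199 199 199 199 199 198 187 150  98  67  60  60  60  69  94
 129 153 160 160 160 160 160 160 160 160 160 159]
```

```bash
cat >> m.py <<'E'
print('-----', -np.array(inf['R']).T@np.array(inf['t']).ravel())
L=[]
for v in range(133,238,3):
    c0=141+(v-170)*.1; lo=int(round(c0))-4; p=g[v,lo:lo+9]; d=-np.diff(p); 
    if d.max()>6: L.append((lo+np.argmax(d)+.5,v))
c,d=wl('base left',np.array(L),.07)
ct,dt=wl('base top2',edge('r',range(150,295,5),119,129),.07)
H=[];
for v in range(330,620,8):
    p=np.diff(g[152:166,v]); H.append((v,152+np.argmax(p)+.5))
ch,dh=wl('held top',np.array(H),zt); ce,de=wl('held end',edge('c',range(165,280,5),298,312),zt)
yaw=np.radians(98.25); u=-np.array([np.cos(yaw),np.sin(yaw)]); w=np.array([-u[1],u[0]]) # base +x, base +y
print('u',u,'w',w)
# base: left edge is x=+100 ; top edge (low world x) is y=-66 
bc=u*((c@u)-.1)+w*((ct@w)+.066); print('base centre',bc)
# held end is x=-... held tote +x currently along u : end gripped is +x
hc=u*((ce@u)-.1)+w*((ch@w)+.066); print('held centre',hc,'delta in u,w mm',(bc-hc)@u*1e3,(bc-hc)@w*1e3)
E
python3 m.py | sed -n '/-----/,$p'
```

```text
----- [0.51540731 0.09844278 0.46752845]
base left 24 c [ 0.5966 -0.0713] ang 7.02 rms 0.0004
base top2 28 c [0.5372 0.0029] ang 98.2 rms 0.0003
held top 37 c [0.5205 0.145 ] ang 98.35 rms 0.0
held end 23 c [0.5468 0.0979] ang 8.29 rms 0.0001
u [ 0.14349262 -0.98965139] w [0.98965139 0.14349262]
base centre [0.59988787 0.03023268]
held centre [0.57872694 0.20358285] delta in u,w mm 174.59266891976742 -3.9325264491663563
```

The measured shift (174.6 mm along, −3.9 mm across) agrees to about 1 mm with the half turn about the stack centre measured earlier. I'll move over the lower tote and come down to just above its rim.

Call:
play_rows(
  commands=[
    [0.1,-1.5,0,0,0,0],
    [0.1,-3,0,0,0,0],
    [0.1,-3,0,0,0,0],
    [0.1,-3,0,0,0,0],
    [0,-3,0,0,0,0],
  ],
)

```text
time: 9.37
tool_pos: [0.606, -0.0247, 0.3245]
tcp_rot: [-0.232, 3.133, -0.0]
wrist_force: [0.3, 0.9, -2.7]
width: 0.111
grip_force: 88.0
```

Call:
play_rows(
  commands=[
    [0,-2.5,0,0,0,0],
    [0,-1.46,0,0,0,0],
    [0,0,1,0,0,0],
    [0,0,2.5,0,0,0],
    [0,0,2.5,0,0,0],
  ],
)

```text
time: 9.78
tool_pos: [0.6129, -0.0624, 0.265]
tcp_rot: [-0.23, 3.129, 0.001]
wrist_force: [0.1, 0.1, -3.1]
width: 0.114
grip_force: 88.0
```

Call:
play_rows(
  commands=[
    [0,0,2.5,0,0,0],
    [0,0,2.5,0,0,0],
    [0,0,2.5,0,0,0],
    [0,0,2,0,0,0],
    [0,0,1,0,0,0],
  ],
)

```text
time: 10.2
tool_pos: [0.6094, -0.0612, 0.1551]
tcp_rot: [0.232, -3.127, -0.003]
wrist_force: [-1.4, 0.2, -2.3]
width: 0.116
grip_force: 87.7
```

Call:
play_rows(
  commands=[
    [0,0,0,0,0,0],
    [0,0,0,0,0,0],
    [0,0,0,0,0,0],
  ],
)

```text
time: 10.45
tool_pos: [0.6131, -0.0627, 0.161]
tcp_rot: [-0.231, 3.13, -0.001]
wrist_force: [-0.0, -0.1, -1.7]
width: 0.113
grip_force: 87.8
```

```bash
python3 -c "
from h import *
goto([.6114,-.0635,.135])
s,i=snap('scene','scene4.png');d,j=snap('side','side4.png')
for n,inf in(('scene',i),('side',j)):
  u=np.array([.1435,-.98965]);w=np.array([.98965,.1435]);c=np.array([.600,.0302])
  print(n,[np.round(proj(inf,[*(c+a*u+b*w),z])).tolist() for z in(.07,.16) for a,b in((.1,.066),(.1,-.066),(-.1,-.066),(-.1,.066))])
a=s[205:330,235:375];b=d[170:285,235:350]
a=cv2.resize(a,(448,400),interpolation=2);b=cv2.resize(b,(352,400),interpolation=2)
cv2.imwrite('pics/crop4.png',np.hstack([a,b])[:,:,::-1])"
```

```text
t 10.45 pos [ 0.6131 -0.0627  0.161 ] psi -171.55 z [ 2.8e-03 -2.0e-04 -1.0e+00] F [-0.  -0.1 -1.7] q6 -1.861 w 0.11256556686212342
tool move cm [ 0.19 -0.06  2.6 ]
scene [[263.0, 313.0], [257.0, 271.0], [338.0, 262.0], [349.0, 303.0], [261.0, 287.0], [255.0, 244.0], [340.0, 236.0], [351.0, 277.0]]
side [[280.0, 209.0], [321.0, 216.0], [306.0, 266.0], [263.0, 258.0], [279.0, 188.0], [321.0, 196.0], [306.0, 246.0], [260.0, 238.0]]
```

View pics/crop4.png

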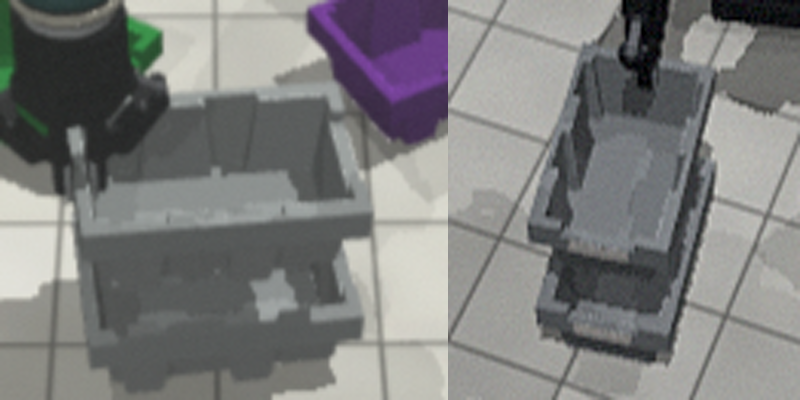

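The crop shows both dips at the same (+y) end and the upper tote squarely over the lower one. I'll lower slowly and watch the force.

Call:
play_rows(
  commands=[
    [0,0,0.7,0,0,0],
    [0,0,0.7,0,0,0],
    [0,0,0.6,0,0,0],
    [0,0,0.4,0,0,0],
    [0,0,0,0,0,0],
  ],
)

```text
time: 10.97
tool_pos: [0.6105, -0.0629, 0.1333]
tcp_rot: [0.231, -3.13, -0.001]
wrist_force: [0.1, 0.6, -1.6]
width: 0.111
grip_force: 87.8
```

Call:
play_rows(
  commands=[
    [0,0,0,0,0,0],
    [0,0,0,0,0,0],
    [0,0,0,0,0,0],
    [0,0,0,0,0,0],
  ],
)

```text
time: 11.3
tool_pos: [0.6122, -0.063, 0.1357]
tcp_rot: [-0.231, 3.132, -0.0]
wrist_force: [0.5, 0.1, -3.0]
width: 0.113
grip_force: 87.8
```

```bash
python3 -c "
from h import *
goto([.6114,-.0635,.135])"
```

```text
t 11.3 pos [ 0.6122 -0.063   0.1357] psi -171.56 z [ 8.e-04 -1.e-04 -1.e+00] F [ 0.5  0.1 -3. ] q6 -1.861 w 0.11285552684806416
tool move cm [ 0.08 -0.03  0.07]
```

Call:
play_rows(
  commands=[
    [0.05,0,0.5,0,0,0],
    [0,0,0.5,0,0,0],
    [0,0,0.5,0,0,0],
    [0,0,0.5,0,0,0],
    [0,0,0.2,0,0,0],
  ],
)

```text
time: 11.72
tool_pos: [0.6104, -0.0629, 0.1117]
tcp_rot: [0.231, -3.131, -0.001]
wrist_force: [-0.2, -0.1, -2.8]
width: 0.113
grip_force: 87.9
```

Call:
play_rows(
  commands=[
    [0,0,0.2,0,0,0],
    [0,0,0.2,0,0,0],
    [0,0,0.2,0,0,0],
    [0,0,0,0,0,0],
  ],
)

```text
time: 12.05
tool_pos: [0.6116, -0.0632, 0.1084]
tcp_rot: [-0.231, 3.133, -0.0]
wrist_force: [-2.5, -1.1, 6.5]
width: 0.116
grip_force: 98.5
```

Call:
play_rows(
  commands=[
    [0,0,-0.3,0,0,0],
    [0,0,0,0,0,0],
  ],
)

```text
time: 12.22
tool_pos: [0.6122, -0.0632, 0.1111]
tcp_rot: [-0.231, 3.131, -0.001]
wrist_force: [0.6, -0.4, -1.9]
width: 0.114
grip_force: 87.9
```

```bash
python3 -c "
from h import *
import pickle
goto([.6114,-.0635,.11])
s=sensors.read_state(); print(s['torque'])
im,inf=snap('wrist','wrist5.png'); pickle.dump(inf,open('w5.pkl','wb'))
d,j=snap('side','side5.png'); s,i=snap('scene','scene5.png')
a=cv2.resize(im[:, :],(440,330)); b=cv2.resize(d[180:285,245:335],(360,420),interpolation=2)
a=np.vstack([a,np.zeros((90,440,3),np.uint8)])
cv2.imwrite('pics/crop5.png',np.hstack([a,b])[:,:,::-1])"
```

```text
t 12.22 pos [ 0.6122 -0.0632  0.1111] psi -171.58 z [ 2.1e-03 -2.0e-04 -1.0e+00] F [ 0.6 -0.4 -1.9] q6 -1.861 w 0.11432686695853805
tool move cm [ 0.08 -0.02  0.11]
[-0.16096843 -0.06961086 -0.06267689]
```

View pics/crop5.png

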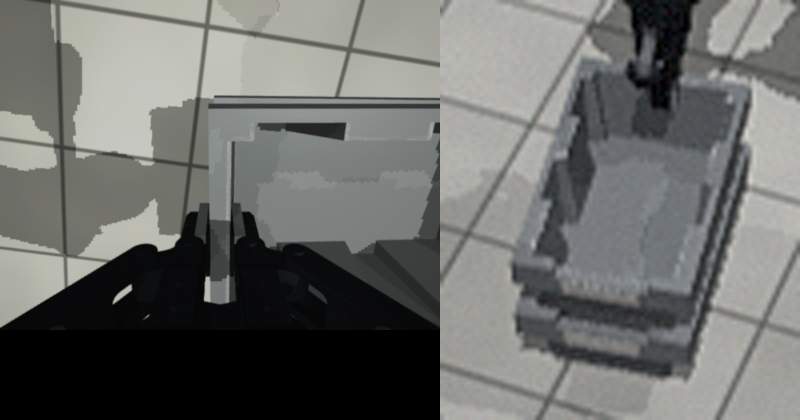

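The left panel shows the base rim's edge just above the held rim's edge, with the base corner near full-resolution (313,141) and the held corner near (303,151). I'm out of views, so I'll measure the relative offset from pixel profiles.

Run:
```python
from h import *
import pickle
im=cv2.imread('pics/wrist5.png'); g=cv2.cvtColor(im,cv2.COLOR_BGR2GRAY).astype(int); inf=pickle.load(open('w5.pkl','rb'))
for c in (340,420,500,560): print(c,g[132:164,c])
for r in range(138,150,2): print(r,g[r,296:328])
u=np.array([.1435,-.98965]);w=np.array([.98965,.1435]);c=np.array([.600,.0302])
print('pred base corner',proj(inf,[*(c+.1*u-.066*w),.07]), proj(inf,[*(c-.05*u-.066*w),.07]))
```

```text
340 [193 192 192 192 194 189 163 106  63  75 115 142 149 148 147 147 148 143
 113  70  54  56  56  55  58  82 119 138 143 141 142 141]
420 [187 186 188 188 187 189 184 154  93  61  80 119 144 149 146 147 148 143
 116  70  55  54  55  55  60  85 124 146 149 148 148 148]
500 [177 177 178 176 177 178 177 174 146  85  58  81 121 144 149 148 149 145
 120  72  54  54  54  54  57  82 120 143 148 146 146 146]
560 [181 181 181 180 181 181 181 180 169 129  70  58  94 132 143 144 144 142
 119  71  52  54  55  52  57  85 122 138 140 140 140 139]
138 [195 195 195 195 196 194 195 195 195 194 194 194 194 194 192 179 161 153
 154 156 155 156 156 156 156 156 156 156 156 156 157 157]
140 [196 197 196 196 196 195 195 194 195 195 194 195 195 194 176 121  71  58
  61  59  61  60  62  62  62  62  61  62  61  61  62  61]
142 [167 167 167 167 167 166 166 167 174 186 192 192 192 190 171 137 121 120
 120 121 122 121 122 121 121 121 122 121 121 120 120 120]
144 [119 119 119 119 119 118 119 119 123 127 130 130 130 129 136 143 143 145
 145 146 146 146 146 146 146 146 146 146 147 147 147 147]
146 [120 120 120 120 121 121 120 119 121 121 120 120 119 122 130 141 144 144
 145 144 146 146 146 145 146 145 146 146 145 146 147 146]
148 [121 121 120 121 121 121 120 121 121 121 121 121 122 123 131 142 145 145
 144 146 145 147 145 146 145 146 146 147 146 147 147 147]
pred base corner (np.float64(308.21118708969203), np.float64(140.42778281851537)) (np.float64(637.228609735887), np.float64(141.49810672946313))
```

Run:
```python
from h import *
import pickle
g=cv2.cvtColor(cv2.imread('pics/wrist5.png'),cv2.COLOR_BGR2GRAY).astype(float); inf=pickle.load(open('w5.pkl','rb'))
def cross(p,lo,hi,up,lev):  # subpixel first crossing
    for i in range(lo,hi):
        a,b=p[i],p[i+1]
        if (a<lev<=b if up else a>lev>=b): return i+(lev-a)/(b-a)
def fit(pts,z):
    W=np.array([onz(inf,p,z)[:2] for p in pts]); 
    for _ in range(3):
        c=W.mean(0); d=np.linalg.svd(W-c)[2][0]; r=(W-c)@[-d[1],d[0]]; W=W[abs(r)<=max(.0004,2*r.std())]
    return c,d,(np.degrees(np.arctan2(d[1],d[0]))%180).round(2),r.std().round(5),len(W)
cols=range(325,630,3)
z1=.1111+.026
B=[(c,v) for c in cols if (v:=cross(g[:,c],139,148,True,105))]
Hh=[(c,v) for c in cols if (v:=cross(g[:,c],152,162,True,100))]
b=fit(B,.07); h=fit(Hh,z1); print('base long',b); print('held long',h)
E=[(v,r) for r in range(165,280,3) if (v:=cross(g[r],296,312,True,g[r,296]*.5+g[r,312]*.5))]
e=fit(E,z1); print('held end',e)
BE=[(v,r) for r in range(144,150) if (v:=cross(g[r],306,316,True,132))]; print(BE[:6])
be=np.mean([onz(inf,p,.07)[:2] for p in BE],0)
for yaw in (97.7,98.3):
    y=np.radians(yaw); u=-np.array([np.cos(y),np.sin(y)]); w=np.array([-u[1],u[0]])
    print(yaw,'end: base minus held along u mm',((be-e[0])@u*1e3).round(2),' w at base-line c',((b[0]-h[0])@w*1e3).round(2), 'be',be)
```

```text
base long (array([ 0.53909038, -0.00212446]), array([-0.13492357,  0.99085601]), np.float64(97.75), np.float64(4e-05), 102)
held long (array([ 0.54225764, -0.02750663]), array([-0.14619932,  0.98925515]), np.float64(98.41), np.float64(2e-05), 102)
held end (array([ 0.5693475 , -0.07511349]), array([0.98998943, 0.14114148]), np.float64(8.11), np.float64(7e-05), 39)
[(np.float64(309.42857142857144), 144), (np.float64(310.1111111111111), 145), (np.float64(310.1818181818182), 146), (np.float64(310.1818181818182), 147), (np.float64(310.09090909090907), 148), (np.float64(310.45454545454544), 149)]
97.7 end: base minus held along u mm -0.49  w at base-line c 0.26 be [ 0.55157872 -0.07702476]
98.3 end: base minus held along u mm -0.67  w at base-line c 0.53 be [ 0.55157872 -0.07702476]
```

The held tote is 0.66° off the base's yaw (98.41 against 97.75), with offsets of about 0.5 mm or less. I'll correct that and lower again.

Call:
play_rows(
  commands=[
    [0.02,0.05,0,0,0,0.0115],
    [0,0,0,0,0,0],
    [0,0,0.2,0,0,0],
    [0,0,0.2,0,0,0],
    [0,0,0,0,0,0],
  ],
)

```text
time: 12.78
tool_pos: [0.6106, -0.0626, 0.1055]
tcp_rot: [0.213, -3.133, -0.0]
wrist_force: [0.1, -0.2, -1.7]
width: 0.113
grip_force: 87.9
```

Call:
play_rows(
  commands=[
    [0,0,0.2,0,0,0],
    [0,0,0.2,0,0,0],
    [0,0,0,0,0,0],
  ],
)

```text
time: 13.03
tool_pos: [0.6107, -0.0625, 0.1017]
tcp_rot: [0.213, -3.133, -0.0]
wrist_force: [0.1, 0.6, -1.6]
width: 0.114
grip_force: 87.9
```

```bash
python3 -c "
from h import *
goto(None); print(sensors.read_state()['torque'])"
```

```text
t 13.03 pos [ 0.6107 -0.0625  0.1017] psi -172.23 z [-9.e-04  1.e-04 -1.e+00] F [ 0.1  0.6 -1.6] q6 -1.849 w 0.11384424395648063
[-0.20097145 -0.04874329 -0.00444687]
```

It now slides in freely. I'll continue down towards the wedge, which should be at a TCP height of about 0.080.

Call:
play_rows(
  commands=[
    [0,0,0.3,0,0,0],
    [0,0,0.3,0,0,0],
    [0,0,0.3,0,0,0],
    [0,0,0,0,0,0],
  ],
)

```text
time: 13.37
tool_pos: [0.6108, -0.0625, 0.0925]
tcp_rot: [0.213, -3.134, -0.0]
wrist_force: [0.0, 0.6, -1.8]
width: 0.112
grip_force: 87.9
```

Call:
play_rows(
  commands=[
    [0,0,0.3,0,0,0],
    [0,0,0.3,0,0,0],
    [0,0,0.2,0,0,0],
    [0,0,0,0,0,0],
  ],
)

```text
time: 13.7
tool_pos: [0.6111, -0.0625, 0.0848]
tcp_rot: [0.213, -3.134, -0.0]
wrist_force: [0.4, 1.1, -2.7]
width: 0.109
grip_force: 88.0
```

Call:
play_rows(
  commands=[
    [0,0,0.15,0,0,0],
    [0,0,0.1,0,0,0],
    [0,0,0,0,0,0],
  ],
)

```text
time: 13.95
tool_pos: [0.6112, -0.0625, 0.0828]
tcp_rot: [-0.213, 3.134, 0.0]
wrist_force: [1.4, 0.3, -1.9]
width: 0.114
grip_force: 89.2
```

Call:
play_rows(
  commands=[
    [0,0,0.1,0,0,0],
    [0,0,0.1,0,0,0],
    [0,0,0,0,0,0],
  ],
)

```text
time: 14.2
tool_pos: [0.6114, -0.0627, 0.0811]
tcp_rot: [-0.213, 3.134, -0.0]
wrist_force: [0.9, -1.0, 1.2]
width: 0.111
grip_force: 91.8
```

The wedge is reached: force has risen about 3 N, roughly the tote's weight, so it is supported. I'll ease the grip, open partly and rise.

Call:
play_rows(
  commands=[
    [0,0,0.05,0,0,0],
    [0,0,0,0,0,0],
    [0,0,0,0,0,0],
  ],
  force=20,
)

```text
time: 14.45
tool_pos: [0.6114, -0.0627, 0.0807]
tcp_rot: [-0.213, 3.134, -0.0]
wrist_force: [0.4, -0.3, 2.9]
width: 0.113
grip_force: 93.2
```

Call:
play_rows(
  commands=[
    [0,0,0,0,0,0],
    [0,0,0,0,0,0],
    [0,0,0,0,0,0],
    [0,0,0,0,0,0],
  ],
  grip=0.6,
)

```text
time: 14.78
tool_pos: [0.6108, -0.0626, 0.08]
tcp_rot: [0.213, -3.134, -0.0]
wrist_force: [-0.1, 1.0, -0.2]
width: 0.403
grip_force: 0.0
```

```bash
python3 -c "
from h import *
goto(None); print(sensors.read_state()['torque'])
snap('wrist','wrist6.png')
u=np.array([.1349,-.9909]); c=np.array([.600,.0302])
print('press',c+.02*u)
"
```

```text
t 14.78 pos [ 0.6108 -0.0626  0.08  ] psi -172.22 z [-6.e-04 -0.e+00 -1.e+00] F [-0.1  1.  -0.2] q6 -1.849 w 0.4029158450863545
[0.05548039 0.01355019 0.00476948]
press [0.602698 0.010382]
```

Call:
play_rows(
  commands=[
    [0,0,-1,0,0,0],
    [0,0,-2,0,0,0],
    [0,0,-2.5,0,0,0],
    [0,0,-1.5,0,0,0],
    [0,0,0,0,0,0],
  ],
)

```text
time: 15.25
tool_pos: [0.6144, -0.0631, 0.1558]
tcp_rot: [-0.212, 3.126, -0.003]
wrist_force: [0.8, -0.5, -0.4]
width: 0.399
grip_force: 0.0
```

Call:
play_rows(
  commands=[
    [-0.1,1.5,0,0,0,0],
    [-0.1,2.5,0,0,0,0],
    [-0.1,2.4,0,0,0,0],
    [0,1,0,0,0,0],
    [0,0,0,0,0,0],
  ],
  grip=1,
)

```text
time: 15.67
tool_pos: [0.6026, 0.0137, 0.1489]
tcp_rot: [0.217, -3.132, -0.001]
wrist_force: [-0.1, -0.8, -0.0]
width: -0.002
grip_force: 0.0
```

Call:
play_rows(
  commands=[
    [0,0,1,0,0,0],
    [0,0,2.5,0,0,0],
    [0,0,2.5,0,0,0],
    [0,0,1.5,0,0,0],
    [0,0,0,0,0,0],
  ],
)

```text
time: 16.08
tool_pos: [0.5999, 0.01, 0.0697]
tcp_rot: [0.211, -3.125, -0.001]
wrist_force: [-1.0, 0.5, -0.9]
width: 0.006
grip_force: 0.0
```

Call:
play_rows(
  commands=[
    [0,0,0.5,0,0,0],
    [0,0,0,0,0,0],
    [0,0,0,0,0,0],
    [0,0,0,0,0,0],
  ],
)

```text
time: 16.42
tool_pos: [0.6052, 0.0108, 0.0716]
tcp_rot: [-0.212, 3.132, -0.0]
wrist_force: [0.1, -0.4, -0.3]
width: -0.003
grip_force: 0.0
```

```bash
python3 -c "
from h import *
goto([.604,.0109,.042])"
```

```text
t 16.42 pos [0.6052 0.0108 0.0716] psi -172.24 z [ 2.5e-03 -1.0e-04 -1.0e+00] F [ 0.1 -0.4 -0.3] q6 -1.729 w -0.0028985242213167206
tool move cm [0.13 0.03 2.96]
```

Call:
play_rows(
  commands=[
    [0.05,0,1,0,0,0],
    [0,0,1,0,0,0],
    [0,0,0.7,0,0,0],
    [0,0,0,0,0,0],
    [0,0,0,0,0,0],
  ],
)

```text
time: 16.83
tool_pos: [0.6024, 0.0111, 0.0419]
tcp_rot: [0.213, -3.132, -0.0]
wrist_force: [0.1, -0.9, -0.7]
width: -0.001
grip_force: 0.0
```

Call:
play_rows(
  commands=[
    [0,0,0.1,0,0,0],
    [0,0,0.1,0,0,0],
    [0,0,0.1,0,0,0],
    [0,0,0,0,0,0],
    [0,0,0,0,0,0],
  ],
)

```text
time: 17.25
tool_pos: [0.6037, 0.011, 0.0405]
tcp_rot: [-0.213, 3.134, -0.0]
wrist_force: [0.2, 0.5, 0.3]
width: 0.001
grip_force: 0.0
```

Call:
play_rows(
  commands=[
    [0,0,0.05,0,0,0],
    [0,0,0.05,0,0,0],
    [0,0,0,0,0,0],
  ],
)

```text
time: 17.5
tool_pos: [0.6035, 0.011, 0.0392]
tcp_rot: [0.213, -3.134, 0.0]
wrist_force: [-0.3, -0.2, 0.4]
width: -0.001
grip_force: 0.0
```

Call:
play_rows(
  commands=[
    [0,0,0.05,0,0,0],
    [0,0,0.05,0,0,0],
    [0,0,0,0,0,0],
  ],
)

```text
time: 17.75
tool_pos: [0.6036, 0.0111, 0.0383]
tcp_rot: [-0.213, 3.134, 0.0]
wrist_force: [-0.3, -0.1, -0.2]
width: -0.0
grip_force: 0.2
```

Call:
play_rows(
  commands=[
    [0,0,0.05,0,0,0],
    [0,0,0.05,0,0,0],
    [0,0,0,0,0,0],
  ],
)

```text
time: 18.0
tool_pos: [0.6036, 0.0111, 0.0376]
tcp_rot: [-0.213, 3.134, 0.0]
wrist_force: [-1.7, 0.0, 4.1]
width: 0.0
grip_force: 1.7
```

Call:
play_rows(
  commands=[
    [0,0,0.05,0,0,0],
    [0,0,0,0,0,0],
  ],
)

```text
time: 18.17
tool_pos: [0.6036, 0.0111, 0.0373]
tcp_rot: [-0.213, 3.134, 0.0]
wrist_force: [-1.4, 0.9, 5.0]
width: 0.001
grip_force: 2.5
```

Call:
play_rows(
  commands=[
    [0,0,0.05,0,0,0],
    [0,0,0.05,0,0,0],
    [0,0,0,0,0,0],
  ],
)

```text
time: 18.42
tool_pos: [0.6037, 0.0111, 0.0365]
tcp_rot: [-0.213, 3.134, 0.0]
wrist_force: [-3.4, 1.1, 7.8]
width: -0.001
grip_force: 3.4
```

Call:
play_rows(
  commands=[
    [0,0,0.05,0,0,0],
    [0,0,0.05,0,0,0],
    [0,0,0,0,0,0],
  ],
)

```text
time: 18.67
tool_pos: [0.6037, 0.0112, 0.0358]
tcp_rot: [-0.213, 3.134, 0.0]
wrist_force: [-2.3, 0.7, 8.2]
width: -0.002
grip_force: 4.0
```

Call:
play_rows(
  commands=[
    [0,0,0.05,0,0,0],
    [0,0,0.05,0,0,0],
    [0,0,0.05,0,0,0],
    [0,0,0,0,0,0],
  ],
)

```text
time: 19.0
tool_pos: [0.6038, 0.0113, 0.0345]
tcp_rot: [-0.213, 3.134, 0.001]
wrist_force: [-3.5, 0.5, 9.2]
width: 0.0
grip_force: 4.7
```

Call:
play_rows(
  commands=[
    [0,0,0.05,0,0,0],
    [0,0,0.05,0,0,0],
    [0,0,0.05,0,0,0],
    [0,0,0,0,0,0],
  ],
)

```text
time: 19.33
tool_pos: [0.6038, 0.0114, 0.0333]
tcp_rot: [-0.213, 3.134, 0.001]
wrist_force: [-3.0, 2.0, 10.2]
width: -0.001
grip_force: 5.3
```

Call:
play_rows(
  commands=[
    [0,0,0.05,0,0,0],
    [0,0,0.05,0,0,0],
    [0,0,0.05,0,0,0],
    [0,0,0,0,0,0],
  ],
)

```text
time: 19.67
tool_pos: [0.6039, 0.0116, 0.0319]
tcp_rot: [-0.213, 3.134, 0.001]
wrist_force: [-4.6, 1.9, 11.5]
width: -0.002
grip_force: 5.9
```

Call:
play_rows(
  commands=[
    [0,0,0.05,0,0,0],
    [0,0,0.05,0,0,0],
    [0,0,0,0,0,0],
  ],
)

```text
time: 19.92
tool_pos: [0.6039, 0.0117, 0.0311]
tcp_rot: [-0.213, 3.134, 0.001]
wrist_force: [-4.4, 1.8, 13.0]
width: 0.003
grip_force: 6.3
```

```bash
python3 -c "
from h import *
goto(None); print(sensors.read_state()['torque'])"
```

```text
t 19.92 pos [0.6039 0.0117 0.0311] psi -172.24 z [ 6.e-04  9.e-04 -1.e+00] F [-4.4  1.8 13. ] q6 -1.729 w 0.0031495199870141023
[0.4034229  0.85713862 0.00938318]
```

Call:
play_rows(
  commands=[
    [0.05,0,0.05,0,0,0],
    [0,0,0.05,0,0,0],
    [0,0,0,0,0,0],
  ],
)

```text
time: 20.17
tool_pos: [0.604, 0.0117, 0.0306]
tcp_rot: [-0.212, 3.133, 0.002]
wrist_force: [-5.1, 3.2, 12.9]
width: -0.001
grip_force: 6.8
```

Call:
play_rows(
  commands=[
    [0,0,0.05,0,0,0],
    [0,0,0.05,0,0,0],
    [0,0,0,0,0,0],
  ],
)

```text
time: 20.42
tool_pos: [0.6039, 0.0118, 0.0296]
tcp_rot: [-0.212, 3.133, 0.002]
wrist_force: [-5.4, 2.9, 13.3]
width: 0.005
grip_force: 7.2
```

Call:
play_rows(
  commands=[
    [0,0,0.05,0,0,0],
    [0,0,0.05,0,0,0],
    [0,0,0,0,0,0],
  ],
)

```text
time: 20.67
tool_pos: [0.604, 0.0119, 0.0291]
tcp_rot: [-0.212, 3.133, 0.002]
wrist_force: [-5.8, 3.0, 16.5]
width: -0.002
grip_force: 8.4
```

Call:
play_rows(
  commands=[
    [0,0,0.05,0,0,0],
    [0,0,0,0,0,0],
  ],
)

```text
time: 20.83
tool_pos: [0.6039, 0.0119, 0.029]
tcp_rot: [-0.213, 3.133, 0.002]
wrist_force: [-6.6, 2.7, 20.1]
width: 0.003
grip_force: 9.8
```

Travel has stopped at 0.029, exactly the home floor height, and the force has risen to 20 N, so it is seated. I'll retreat straight up and check the seating with the cameras.

Call:
play_rows(
  commands=[
    [0,0,0,0,0,0],
    [0,0,0,0,0,0],
    [0,0,-0.3,0,0,0],
    [0,0,-0.5,0,0,0],
    [0,0,-1,0,0,0],
  ],
)

```text
time: 21.25
tool_pos: [0.6017, 0.0109, 0.0427]
tcp_rot: [0.213, -3.132, -0.0]
wrist_force: [0.2, 0.0, -0.1]
width: -0.001
grip_force: 0.0
```

Call:
play_rows(
  commands=[
    [0,0,-2,0,0,0],
    [0,0,-2.5,0,0,0],
    [0,0,-2.5,0,0,0],
    [0,0,-2.5,0,0,0],
    [0,0,-2.5,0,0,0],
  ],
)

```text
time: 21.67
tool_pos: [0.6028, 0.0108, 0.165]
tcp_rot: [0.213, -3.134, 0.0]
wrist_force: [1.0, 0.1, 0.3]
width: 0.001
grip_force: 0.0
```

Call:
play_rows(
  commands=[
    [0,0,-3,0,0,0],
    [0,0,-3,0,0,0],
    [0,0,-3,0,0,0],
    [0,0,-3,0,0,0],
    [0,0,-2,0,0,0],
  ],
)

```text
time: 22.08
tool_pos: [0.6039, 0.0108, 0.3078]
tcp_rot: [-0.212, 3.13, -0.001]
wrist_force: [-0.3, -0.0, 0.2]
width: -0.003
grip_force: 0.0
```

Call:
play_rows(
  commands=[
    [2.5,0,0,0,0,0],
    [2.5,0,0,0,0,0],
    [2.5,0,0,0,0,0],
    [0,0,0,0,0,0],
    [0,0,0,0,0,0],
  ],
)

```text
time: 22.5
tool_pos: [0.528, 0.0006, 0.3042]
tcp_rot: [-0.212, 3.133, -0.0]
wrist_force: [-0.6, -0.7, 0.2]
width: -0.002
grip_force: 0.0
```

Call:
play_rows(
  commands=[
    [0,0,0,0,0,0],
    [0,0,0,0,0,0],
    [0,0,0,0,0,0],
  ],
)

```text
time: 22.75
tool_pos: [0.5295, 0.0009, 0.3037]
tcp_rot: [0.213, -3.134, -0.0]
wrist_force: [0.5, 0.0, 0.3]
width: 0.0
grip_force: 0.0
```

Run:
```python
from h import *
goto(None)
u=np.array([.1349,-.9909]); w=np.array([.9909,.1349]); c=np.array([.6013,.0307])
for n in('wrist','scene','side'):
    im,inf=snap(n,n+'7.png'); g=cv2.cvtColor(im,cv2.COLOR_RGB2GRAY).astype(int)
    P={(a,b,z):proj(inf,[*(c+a*.1*u+b*.066*w),z]) for a in(1,-1) for b in(1,-1) for z in(.044,.070,.096)}
    print(n,{k:tuple(np.round(v,1).tolist()) for k,v in P.items()})
    if n=='scene':
        for a in(.07,-.07):   # profile down the far (+w) face : table .. band
            x,y=proj(inf,[*(c+a*u+.066*w),.096]); x=int(x); print('scene a',a,'rim z .096/.07/.044 rows',[round(proj(inf,[*(c+a*u+.066*w),z])[1],1) for z in(.096,.070,.044)],int(y)-12,g[int(y)-12:int(y)+36,x])
    if n=='side':
        for b in(.04,-.04):
            x,y=proj(inf,[*(c-.1*u+b*w),.096]); x=int(x); print('side b',b,'rows',[round(proj(inf,[*(c-.1*u+b*w),z])[1],1) for z in(.096,.070,.044)],int(y)-12,g[int(y)-12:int(y)+36,x])
```

```text
t 22.75 pos [0.5295 0.0009 0.3037] psi -172.22 z [-0.  0. -1.] F [0.5 0.  0.3] q6 -1.752 w 9.744594816124198e-05
wrist {(1, 1, 0.044): (249.8, 314.4), (1, 1, 0.07): (245.7, 326.1), (1, 1, 0.096): (241.2, 339.1), (1, -1, 0.044): (243.0, 200.7), (1, -1, 0.07): (238.0, 206.2), (1, -1, 0.096): (232.4, 212.5), (-1, 1, 0.044): (425.0, 314.4), (-1, 1, 0.07): (431.1, 326.0), (-1, 1, 0.096): (438.0, 339.0), (-1, -1, 0.044): (435.2, 200.7), (-1, -1, 0.07): (442.6, 206.2), (-1, -1, 0.096): (451.1, 212.5)}
scene {(1, 1, 0.044): (263.0, 320.0), (1, 1, 0.07): (262.5, 312.9), (1, 1, 0.096): (261.9, 305.7), (1, -1, 0.044): (257.8, 278.0), (1, -1, 0.07): (257.3, 270.8), (1, -1, 0.096): (256.7, 263.4), (-1, 1, 0.044): (348.1, 310.5), (-1, 1, 0.07): (348.7, 303.4), (-1, 1, 0.096): (349.3, 296.1), (-1, -1, 0.044): (338.1, 269.6), (-1, -1, 0.07): (338.5, 262.4), (-1, -1, 0.096): (338.9, 255.1)}
scene a 0.07 rim z .096/.07/.044 rows [np.float64(304.2), np.float64(311.5), np.float64(318.6)] 292 [129 132 130 129 130 130 131 142 148 148 152 151 125  96  87  87  88  87
  87  87  88  87  86  87  86  86  86  85
[... 616 characters left out ...]
7): (261.9, 257.7), (-1, 1, 0.096): (261.3, 252.2), (-1, -1, 0.044): (305.7, 271.2), (-1, -1, 0.07): (305.6, 265.9), (-1, -1, 0.096): (305.5, 260.5)}
side b 0.04 rows [np.float64(253.8), np.float64(259.3), np.float64(264.6)] 241 [115 122 128 132 123 149 161 109  56  81 117 131 106  78  71  69  66  78
  77  72  71  72  71  82  92  87 124 158 158 153 152 151 149 148 147 155
 157 124 105 143 159 161 139 105  97 128 152 162]
side b -0.04 rows [np.float64(258.8), np.float64(264.3), np.float64(269.6)] 246 [ 99 107 112 106 104 116 126 110 106 106 105 123 116  97  91  71  71  70
  88 106  92  69  73  64  53  39  49 100 136 145 138 142 136 139 139 134
 151 156 156 159 149 111 131 157 154 152 159 162]
```

The scene profiles put the rim edge at rows 304.5 and 298 against 304.2 and 297.6 predicted, with the band continuous and no gap below it. One more subpixel levelness check before handing in.

Run:
```python
from h import *
u=np.array([.1349,-.9909]); w=np.array([.9909,.1349]); c=np.array([.6013,.0307])
inf=optics.camera_info('scene'); g=cv2.cvtColor(cv2.imread('pics/scene7.png'),cv2.COLOR_BGR2GRAY).astype(float)
for a in np.arange(-.09,.091,.02):
    o=[]
    x,y=proj(inf,[*(c+a*u+.066*w),.096]); xi=int(round(x)); p=g[:,xi]
    for i in range(int(y)-4,int(y)+6):
        if p[i]>118>=p[i+1]: o.append(round(i+(p[i]-118)/(p[i]-p[i+1])-y,2))
    # bottom of lower band at z=.044
    yb=proj(inf,[*(c+a*u+.066*w),.044])[1]; print(round(a,2),'near edge residual px',o,'band px (2 bands=52mm pred %.1f)'%(yb-y),'min..max within', p[int(y)+3:int(yb)-1].min(),p[int(y)+3:int(yb)-1].max())
inf=optics.camera_info('wrist'); g=cv2.cvtColor(cv2.imread('pics/wrist7.png'),cv2.COLOR_BGR2GRAY).astype(int)
for a in(.08,0,-.08):
  for b in(-.066,.066):
    x,y=proj(inf,[*(c+a*u+b*w),.096]); print('wrist',a,b,round(y,1),int(y)-9,g[int(y)-9:int(y)+10,int(round(x))])
for b in(.05,-.05):
  for a in(.1,-.1):
    x,y=proj(inf,[*(c+a*u+b*w),.096]); print('wrist end',a,b,round(x,1),int(x)-9,g[int(round(y)),int(x)-9:int(x)+10])
```

```text
-0.09 near edge residual px [np.float64(0.1)] band px (2 bands=52mm pred 14.4) min..max within 85.0 89.0
-0.07 near edge residual px [np.float64(0.16)] band px (2 bands=52mm pred 14.4) min..max within 85.0 88.0
-0.05 near edge residual px [np.float64(-0.33)] band px (2 bands=52mm pred 14.4) min..max within 84.0 87.0
-0.03 near edge residual px [np.float64(0.04)] band px (2 bands=52mm pred 14.4) min..max within 85.0 88.0
-0.01 near edge residual px [np.float64(0.08)] band px (2 bands=52mm pred 14.4) min..max within 84.0 87.0
0.01 near edge residual px [np.float64(-0.04)] band px (2 bands=52mm pred 14.4) min..max within 84.0 87.0
0.03 near edge residual px [np.float64(-0.03)] band px (2 bands=52mm pred 14.4) min..max within 84.0 87.0
0.05 near edge residual px [np.float64(-0.03)] band px (2 bands=52mm pred 14.4) min..max within 85.0 87.0
0.07 near edge residual px [np.float64(0.02)] band px (2 bands=52mm pred 14.4) min..max within 86.0 88.0
0.09 near edge residual px [np.float64(0.06)] band px (2 bands=52mm pred 14.4) min..max within 86.0 89.0
wrist 0.08 -0.066 213.0 203 [ 51  51  51  
[... 308 characters left out ...]
 38 41 45 47 49 48 46 47 49 47 37 21 11 10  9  8]
wrist -0.08 -0.066 212.9 203 [ 50  51  50  49  51  51  50  47  53  79 114 133 137 136 136 137 136 136
 135]
wrist -0.08 0.066 339.5 330 [128 127 126 127 127 126 127 127 129 138 149 150 145 144 144 138 128 118
 110]
wrist end 0.1 0.05 240.1 231 [179 178 179 178 178 179 178 174 152 135 130 129 130 130 129 132 137 135
 108]
wrist end -0.1 0.05 439.4 430 [128 128 128 127 127 127 127 126 133 153 171 174 174 174 174 174 175 174
 175]
wrist end 0.1 -0.05 233.5 224 [110 110 110 108 110 111 109 109  97  82  76  76  76  77  77  76  78  83
  84]
wrist end -0.1 -0.05 449.3 440 [135 136 135 136 134 136 134 136 132 132 151 160 161 161 162 162 163 163
 162]
```

Every rim edge sits within a fraction of a pixel of the home height (0.096 m), level on both sides and ends, and the band shows no gap. The gripper is well clear, so I'm handing in.

```bash
python3 -c "
from h import *
print(order.finish_job())"
```

```text
the job is handed in; nothing more can be done
None
```

The upper tote was lifted off, turned half a turn, nested and pressed home at about 20 N. Its rim measured level at the home height, nothing else was touched, and the job is handed in at about 23 s with the gripper clear.

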